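# Fit the eared sign board into the clip-in holder on a herbal stall

### The arm

A 7-joint arm with a two-finger parallel gripper is mounted at the origin on the work surface. World frame = base frame: x ahead of the robot, y to its left, z up, the work surface at z = 0. Lengths are in m, angles in rad, forces in N, time in s.
With the tool pointing down it reaches from about 0.425 to 0.925 m from the base axis. Payload 6.8 kg.
Tool frame: the origin (TCP) lies at the very end of the fingers, on their centre line; the grasp point (between the pads) lies 19 mm behind it; y points along the fingers, z is the direction in which the jaws open and shut, and the axes are right-handed (so a half turn about y gives the same grasp; the last joint's range is limited). The gripper opens to 85 mm and grips with 20 to 120 N. Pads are 22 mm wide; open, the fingers measure 114 mm over their backs; the gripper's body (76 mm by 85 mm) begins 54 mm behind the grasp point. The pads swing forward as they close: fully open they stand 13 mm farther back than shut.
Start: joints at [1.097, 0.477, 0.022, 1.555, -0.011, 1.109, -0.083], TCP at [0.241, -0.63, 0.231] pointing down, gripper open.
Joint ranges: [-2.96, 2.96], [-0.34, 2.1], [-1.41, 1.46], [0.24, 2.44], [-1.37, 4.51], [0.17, 1.92], [-2.96, 2.96]. Speed limits (rad/s): [2.39, 2.39, 3.14, 3.14, 3.14, 3.14, 3.14].

### API

Orientations are given as a rotation vector (axis times angle).
In Python, from bench import r gives the robot as it stands.
- The arm moves only by the tool drive_tool, never from a script. Its argument "series" is a list of rows, each a list of 7 numbers: the shift along the tool's x, y, z in mm, then the turn, a rotation vector about the tool's x, y, z in degrees, then the finger opening in mm, from 0 to 85.4. In form: [[tx, ty, tz, wx, wy, wz, grip], ...]. A call has 1 to 5 rows; each row is the pose to reach, as a shift and turn from the pose measured when the call began, along the tool's axes at that moment; what a row does not reach only later rows make up. A row lasts 1/10 s, in which the tool goes at most 50 mm and 8.59 degrees, less where a joint would pass 70% of its speed; a pose out of reach is approached as far as the arm can. A call with a gripper value outside its range is refused whole. The fingers move at their own pace and stop on an object; "squeeze" is the grip in N (left out, the last holds). Time passes only in rows, so rows that repeat a pose let the fingers close. It gives the time, the measured TCP pose, the force and the opening at its end, in the units of the state.
- r.get_obs(): the state, without advancing time (a new reading comes with each control period).
- r.grab_frame(name): name is "scene" or "top" or "wrist"; returns a dict with "frame" (400x640x3 uint8, blue, green, red), "intrinsics" (3x3 intrinsics, pixels), "rvec" (rotation vector, rad) and "tvec" (3), from world to camera coordinates, as OpenCV has them. Camera axes: x right, y down, z forward; pixel columns grow to the right and rows downward; lengths in m; the calibration is good to about 2 mm. A picture is of the moment at which its call begins. There is no depth.
- r.hand_in(): hands the job in, once; it reports no verdict.
The state is a dict: "clock": time; "joints": joint angles; "qvel": joint speeds; "tau": joint torques, N m; "tcp_pos": TCP position; "orientation": TCP orientation; "contact_force": force on the tool from outside, world axes, zero at the start; "moment": the same for the moment, N m; "grip_width": finger opening in m.
Only numpy, scipy, OpenCV 4.12 (cv2) and the standard library are available. Lean on these libraries where they do the work, as an engineer would, in place of code of your own. Each camera call takes 0.05 s, during which the arm holds its last target.

### The job

Take the sign board with the ears out of the stock rack and slide it upright into the sign holder, an ear in each slot, then press it down by feel until it is fully home and both spring clips have snapped over the ears; let go. Press firmly but gently: the holder must never take more than 35 N, and leave the plain board in the rack and the other goods alone.

Things in the scene. Friction and masses are not known exactly. Their poses are not given: they have to be found in the camera images.
- board_mid (a point): centre of the sign board to fit: upright plywood board 8 mm thick (its x), 100 wide (y), 100 tall (z, up), blank paper on its -x face, about 0.14 kg. The one with EARS: 8 mm thick tabs sticking out 14 mm from both side edges (128 mm overall), 30 mm tall, flush with its lower edge. Stands in one of the rack's two grooves; pinch it across its thickness near the top edge.
- plain_mid (a point): centre of the other board in the rack: the same 8 x 100 x 100 mm plywood board but with straight sides, no ears. Leave it in the rack.
- rack: dark wooden stock rack, fixed, 110 (x) x 150 (y) x 22 mm; origin at the centre of its underside. Two grooves along its y at x = -35 and +35 mm, 11 mm wide, 12 mm deep (floor 10 mm above the table), open at the ends.
- holder: metal sign holder, fixed; origin at the centre of its underside, front to -x, y along its width. Foot 70 x 156 x 10 mm, two slotted posts at y = 52 to 74 mm either side. The board slides straight down with an ear in each slot, paper to either side, until its lower edge rests on a steel bar across the slot bottoms; there its middle plane is at about x = 0.
- slot_left (a point): mouth of the slot in the holder's +y post: mid-slot (holder x = -1.5 mm, y = 59 mm), at the flare's top 104 mm above the table. Open at the top and towards the other post. Inside, it runs from x = -7 (front wall) to +4 mm (rear wall, to which the clip presses the ear) and out to y = 66.5 mm; from 92 to 104 mm above the table these walls flare outwards by 6 mm.
- slot_right (a point): the same for the slot in the -y post (y = -59 mm). The steel bar across the bottom of both slots is set with a screw: its top lies anywhere from 12 to 44 mm above the table. No pose tells this: feel for it, a firm stop just after the clips have snapped.
- clip_left (a joint): push-back, in m, of the spring clip in the +y slot: 0 free, grows as an ear pushes it to the holder's front. A leaf slopes into the slot over 14 mm down to a 3 mm radius nose that leaves 5 mm, so an ear pushes it back 3 mm or more (1 N/mm, damped). Nose centre 33.5 mm above the bar: it springs back over the ear's top only when the ear is home on the bar.
- clip_right (a joint): the same for the clip in the -y slot. Pushing the board down past both clips takes about 4 to 18 N in all, far more than its weight.
- jar: small white cream jar, 54 mm across, 45 mm tall; bystander, leave alone (origin under its centre)
- dropper_a: amber dropper bottle with white cap, 36 mm across, 85 mm tall; bystander, leave alone (origin under its centre)
- dropper_b: a second such amber dropper bottle; bystander, leave alone (origin under its centre)
- oil: amber oil bottle with red cap, 44 mm across, 120 mm tall; bystander, leave alone (origin under its centre)
- carton: cardboard tea carton, 50 x 60 x 110 mm; bystander, leave alone (origin under its centre)
- salve: white salve jar with orange lid, 68 mm across, 50 mm tall; bystander, leave alone (origin under its centre)
- tin: flat steel tin, 60 mm across, 30 mm tall; bystander, leave alone (origin under its centre)
Mind the look-alikes: they are no part of the job. Several things have the shape of the rack; the one meant has the colours described above. What is shaped like the part that bears board_mid but purple is not meant.

How it is judged:
By the outcome, as a careful person would: the job done as asked, in the order asked, and still so for the second after the job is handed in, with the robot touching nothing.
It also fails if it takes over 64 s, if anything falls off the work surface, if the arm or the gripper's body presses on something with over 40 N, if the wrist force passes 120 N, or if a joint passes its speed limit or range.

## Working session

There is one attempt and no reset: what is moved stays moved. The work goes in short steps, Python scripts to look and compute and a tool call to move; the robot and the scene stay as the last step left them, time stands still between calls to the robot, and variables do not carry over. Pictures are saved under pics/ and viewed, and the job is handed in when it is done.

Besides the shell and the picture viewer there is one more tool, called after "Request:" by a JSON object that holds its "method" and its "body". drive_tool: Moves the arm, as the interface text tells. Its arguments: {"type":"object","properties":{"series":{"type":"array","items":{"type":"array","items":{"type":"number"}}},"squeeze":{"type":"number"}},"required":["series"]}

```bash
ls; mkdir -p pics
python3 - <<'E'
from bench import r
import cv2
o=r.get_obs();print(o)
for n in ["scene","top","wrist"]:
    f=r.grab_frame(n);cv2.imwrite(f"pics/{n}0.png",f["frame"]);print(n,f["intrinsics"],f["rvec"],f["tvec"])
E
```

```text
pics
{'clock': 0.0, 'joints': array([ 1.09687437,  0.4777691 ,  0.02231648,  1.55647086, -0.01152375,
        1.10930051, -0.08308649]), 'qvel': array([-1.35355766e-03,  6.73170993e-04, -9.57514437e-04,  2.68760562e-04,
       -7.38545045e-04,  3.78683746e-03,  7.24530532e-05]), 'tau': array([-7.10499880e-04, -5.96453297e+01,  1.60793200e+00, -2.81196177e+01,
        1.24824891e-02,  9.36980650e-03,  2.33537810e-05]), 'tcp_pos': array([ 0.24124843, -0.62977017,  0.23033785]), 'orientation': array([-0.37451188,  2.02378825, -2.02015161]), 'contact_force': array([-0.9494982 , -0.017585  ,  0.65269195]), 'moment': array([0.01596771, 0.01025846, 0.00088868]), 'grip_width': 0.08563342655904761}
scene [[451.11855395   0.         322.70347002]
 [  0.         451.11855395 210.6094481 ]
 [  0.           0.           1.        ]] [ 1.96496909  1.76425664 -0.53805124] [-0.07931074 -0.39780465  1.51102198]
top [[495.19268706   0.         320.99104207]
 [  0.         495.19268706 199.0652507 ]
 [  0.           0.           1.        ]] [ 2.17671308 -2.1917334   0.02438024] [0.02626861 0.54707488 1.31360711]
wrist [[316.41007957   0.         318.6976395 ]
 [  0.         316.41007957 199.9633003 ]
 [  0.           0.           1.        ]] [-2.38159349  1.63640084  0.24463801] [-0.67415805 -0.03914835  0.37987201]
```

View pics/scene0.png

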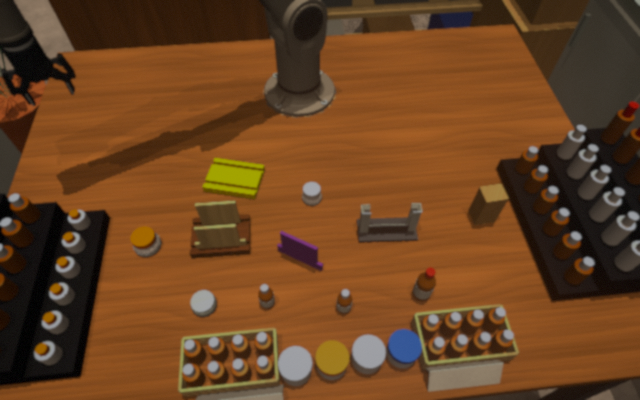

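View pics/top0.png

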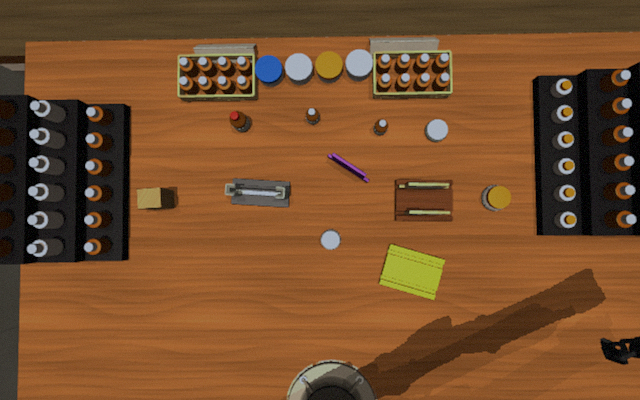

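View pics/wrist0.png

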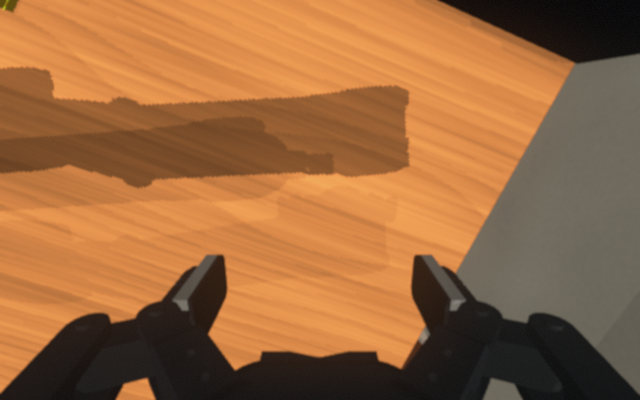

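Run:
```python
import cv2,numpy as np
a=cv2.imread("pics/scene0.png")[185:265,180:260];b=cv2.imread("pics/top0.png")[165:235,380:470];c=cv2.imread("pics/top0.png")[165:220,215:305];d=cv2.imread("pics/scene0.png")[190:250,345:435]
def s(x,w=400,h=300):return cv2.resize(x,(w,h),interpolation=cv2.INTER_CUBIC)
cv2.imwrite("pics/crop0.png",np.vstack([np.hstack([s(a),s(b)]),np.hstack([s(d),s(c)])]))
```

```text
(no output)
```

View pics/crop0.png

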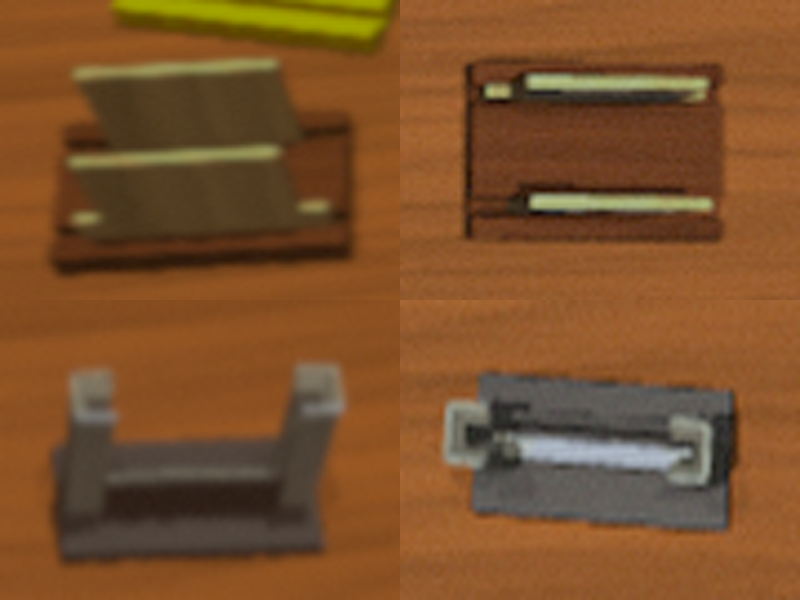

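```bash
cat > h.py <<'E'
from bench import r
import cv2,numpy as np
from scipy.spatial.transform import Rotation as R
def cam(f): return np.array(f["intrinsics"]),cv2.Rodrigues(np.array(f["rvec"]))[0],np.array(f["tvec"]).ravel()
def toplane(f,uv,z):
    K,Rm,t=cam(f);uv=np.atleast_2d(np.array(uv,float))
    d=np.c_[uv,np.ones(len(uv))]@np.linalg.inv(K).T@Rm; c=-Rm.T@t
    return c+d*((z-c[2])/d[:,2])[:,None]
def proj(f,P):
    return cv2.projectPoints(np.atleast_2d(np.array(P,float)),np.array(f["rvec"]),np.array(f["tvec"]),np.array(f["intrinsics"]),None)[0][:,0]
def tri(f1,u1,f2,u2):
    Ps=[]
    for f in(f1,f2):
        K,Rm,t=cam(f);Ps.append(K@np.c_[Rm,t])
    X=cv2.triangulatePoints(Ps[0],Ps[1],np.array(u1,float).reshape(2,1),np.array(u2,float).reshape(2,1)).ravel()
    return X[:3]/X[3]
def shift(target):
    o=r.get_obs();M=R.from_rotvec(o["orientation"])
    return M.inv().apply(np.array(target)-o["tcp_pos"])*1000
E
python3 - <<'E'
from h import *
o=r.get_obs();print(R.from_rotvec(o["orientation"]).as_matrix().round(3))
f=r.grab_frame("top");g=r.grab_frame("scene")
im=f["frame"];hsv=cv2.cvtColor(im,cv2.COLOR_BGR2HSV)
# light wood tops
m=cv2.inRange(hsv,(20,40,120),(40,160,255));m2=np.zeros_like(m);m2[170:225,385:460]=m[170:225,385:460]
n,l,s,c=cv2.connectedComponentsWithStats(m2)
for i in range(1,n):
    ys,xs=np.where(l==i);rc=cv2.minAreaRect(np.c_[xs,ys].astype(np.float32))
    print("wood",s[i],toplane(f,c[i],.11).round(4),toplane(f,cv2.boxPoints(rc),.11).round(3)[:,:2].tolist())
# pixels colors
print(hsv[200,425],hsv[200,440],hsv[205,258],hsv[186,276],hsv[191,262],hsv[230,300])
# crude corners from crop
A=np.array([[470,65],[720,65],[720,240],[470,240]])-[400,0];A=A*[90/400,70/300]+[380,165]
print("rack",toplane(f,A,.022).round(3))
B=np.array([[480,373],[735,390],[730,527],[473,510]])-[400,300];B=B*[90/400,55/300]+[215,165]
P=toplane(f,B,.01);print("foot",P.round(3),P.mean(0))
E
```

```text
[[-0.934 -0.001  0.358]
 [-0.358  0.001 -0.934]
 [ 0.    -1.    -0.001]]
wood [409 182  40   6 133] [[ 0.5779 -0.2464  0.11  ]] [[0.574, -0.198], [0.584, -0.198], [0.58, -0.295], [0.57, -0.294]]
wood [399 185   6   3  15] [[ 0.5736 -0.1801  0.11  ]] [[0.576, -0.174], [0.576, -0.186], [0.571, -0.186], [0.571, -0.174]]
wood [409 210  42   4 134] [[ 0.509  -0.2445  0.11  ]] [[0.506, -0.197], [0.514, -0.197], [0.513, -0.298], [0.506, -0.298]]
[ 11 182 101] [ 10 171 109] [10 61 88] [ 33  20 117] [111  24 150] [ 14 186 152]
rack [[ 0.596 -0.177  0.022]
 [ 0.594 -0.325  0.022]
 [ 0.486 -0.323  0.022]
 [ 0.487 -0.175  0.022]]
foot [[0.605 0.26  0.01 ]
 [0.595 0.105 0.01 ]
 [0.528 0.108 0.01 ]
 [0.537 0.264 0.01 ]] [0.56640715 0.18445647 0.01      ]
```

Run:
```python
from h import *
o=r.get_obs();M=R.from_rotvec(o["orientation"])
f=r.grab_frame("wrist");K,Rm,t=cam(f);c=-Rm.T@t
print("cam in tool",M.inv().apply(c-o["tcp_pos"]),"axes in tool (cols)",(M.inv().as_matrix()@Rm.T).round(3))
print(shift([.53,-.25,.30]))
```

```text
cam in tool [-7.33529874e-02 -1.43428265e-01 -3.60180844e-05] axes in tool (cols) [[-0.001  0.957  0.29 ]
 [-0.    -0.29   0.957]
 [ 1.     0.001  0.   ]]
[-405.49387976  -68.90381496 -251.83068737]
```

Request:
{"method": "drive_tool", "body": {"series": [[-420,-70,-250,0,-69,0,85],[-420,-70,-250,0,-69,0,85],[-420,-70,-250,0,-69,0,85],[-420,-70,-250,0,-69,0,85],[-420,-70,-250,0,-69,0,85]]}}

```text
clock: 0.8
tcp_pos: [0.3956, -0.4344, 0.2671]
orientation: [-0.962, 1.532, -1.532]
contact_force: [1.0, -0.5, 0.2]
grip_width: 0.085
```

Run:
```python
from h import *
o=r.get_obs();M=R.from_rotvec(o["orientation"]);print(o["tcp_pos"],M.as_matrix().round(3))
T=np.c_[[0,-1,0],[0,0,-1],[1,0,0]]
print(shift([.53,-.20,.30]),np.degrees((M.inv()*R.from_matrix(T)).as_rotvec()))
```

```text
[ 0.39562866 -0.43436523  0.26714153] [[-0.434  0.     0.901]
 [-0.901 -0.    -0.434]
 [ 0.    -1.     0.   ]]
[-269.45943823  -32.86689632   19.33321591] [-7.21729592e-03 -2.57245838e+01  4.08577522e-03]
```

Request:
{"method": "drive_tool", "body": {"series": [[-269,-33,19,0,-26,0,85],[-269,-33,19,0,-26,0,85],[-269,-33,19,0,-26,0,85],[-269,-33,19,0,-26,0,85],[-269,-33,19,0,-26,0,85]]}}

```text
clock: 1.3
tcp_pos: [0.5184, -0.2189, 0.2977]
orientation: [-1.211, 1.205, -1.206]
contact_force: [0.9, -0.4, 0.5]
grip_width: 0.0852
```

Request:
{"method": "drive_tool", "body": {"series": [[-30,0,0,0,0,0,85],[-30,0,0,0,0,0,85]]}}

```text
clock: 1.5
tcp_pos: [0.5196, -0.1827, 0.2983]
orientation: [-1.213, 1.198, -1.199]
contact_force: [0.6, -0.1, -0.2]
grip_width: 0.0851
```

Run:
```python
from h import *
o=r.get_obs();print(o["tcp_pos"],o["qvel"].round(3),R.from_rotvec(o["orientation"]).as_matrix().round(3))
f=r.grab_frame("wrist");np.save("wr.npy",f,allow_pickle=True);cv2.imwrite("pics/wr1.png",f["frame"])
```

```text
[ 0.51964172 -0.18272622  0.29832622] [ 0.049  0.013  0.083 -0.01   0.034 -0.002  0.048] [[ 0.014  0.002  1.   ]
 [-1.     0.001  0.014]
 [-0.001 -1.     0.002]]
```

View pics/wr1.png

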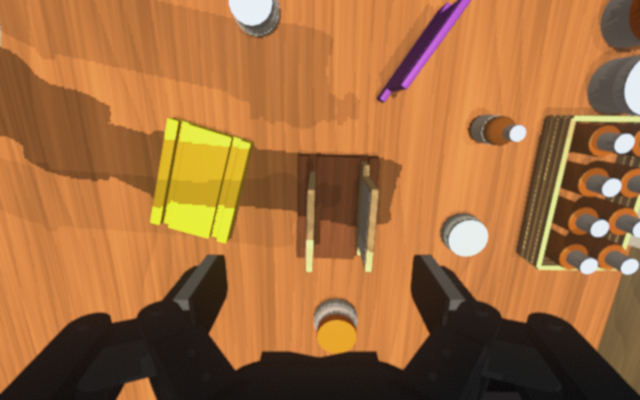

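Run:
```python
from h import *
f=np.load("wr.npy",allow_pickle=True).item()
im=f["frame"];cv2.imwrite("pics/wr1c.png",cv2.resize(im[145:285,285:395],None,fx=4.5,fy=4.2,interpolation=cv2.INTER_CUBIC))
hsv=cv2.cvtColor(im,cv2.COLOR_BGR2HSV)
for y in range(150,276,6): print(y,[tuple(hsv[y,x]) for x in range(358,380,3)] if y%12==0 else "")
```

```text
150 
156 [(np.uint8(12), np.uint8(171), np.uint8(73)), (np.uint8(12), np.uint8(170), np.uint8(84)), (np.uint8(13), np.uint8(169), np.uint8(86)), (np.uint8(12), np.uint8(168), np.uint8(88)), (np.uint8(13), np.uint8(172), np.uint8(98)), (np.uint8(13), np.uint8(172), np.uint8(98)), (np.uint8(12), np.uint8(172), np.uint8(105)), (np.uint8(13), np.uint8(170), np.uint8(180))]
162 
168 [(np.uint8(12), np.uint8(171), np.uint8(79)), (np.uint8(16), np.uint8(134), np.uint8(80)), (np.uint8(17), np.uint8(125), np.uint8(145)), (np.uint8(18), np.uint8(123), np.uint8(191)), (np.uint8(14), np.uint8(150), np.uint8(112)), (np.uint8(11), np.uint8(165), np.uint8(105)), (np.uint8(11), np.uint8(168), np.uint8(103)), (np.uint8(13), np.uint8(174), np.uint8(107))]
174 
180 [(np.uint8(12), np.uint8(156), np.uint8(72)), (np.uint8(17), np.uint8(131), np.uint8(82)), (np.uint8(17), np.uint8(133), np.uint8(88)), (np.uint8(17), np.uint8(127), np.uint8(104)), (np.uint8(16), np.uint8(126), np.uint8(105)), (np.uint8(12), np.uint8(159), np.uint8(104)), (np.uint8(12), np.uint8(163), np.uint8(100)), (np.uint8(13), np.uint8
[... 1935 characters left out ...]
 (np.uint8(22), np.uint8(79), np.uint8(107)), (np.uint8(17), np.uint8(71), np.uint8(104)), (np.uint8(25), np.uint8(102), np.uint8(223)), (np.uint8(24), np.uint8(103), np.uint8(218)), (np.uint8(16), np.uint8(139), np.uint8(203)), (np.uint8(13), np.uint8(170), np.uint8(204)), (np.uint8(13), np.uint8(169), np.uint8(202))]
258 
264 [(np.uint8(13), np.uint8(169), np.uint8(210)), (np.uint8(13), np.uint8(169), np.uint8(195)), (np.uint8(18), np.uint8(109), np.uint8(148)), (np.uint8(30), np.uint8(86), np.uint8(232)), (np.uint8(28), np.uint8(86), np.uint8(231)), (np.uint8(13), np.uint8(159), np.uint8(208)), (np.uint8(13), np.uint8(170), np.uint8(206)), (np.uint8(13), np.uint8(170), np.uint8(209))]
270
```

View pics/wr1c.png

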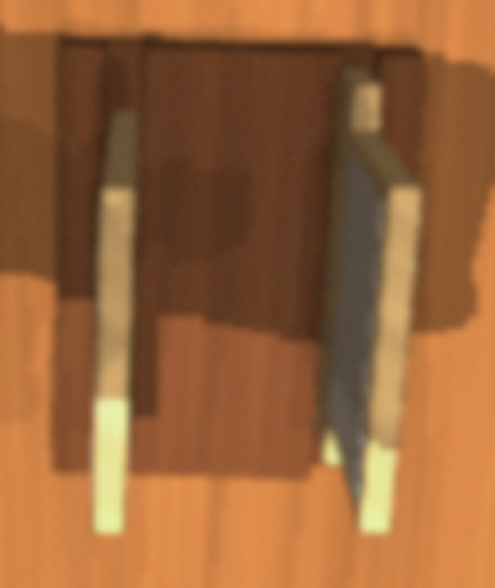

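Run:
```python
from h import *
f=np.load("wr.npy",allow_pickle=True).item()
def c(p): p=np.array(p,float); return p/[4.5,4.2]+[285,145]-.4
P=toplane(f,c([[388,187],[420,187],[360,532],[388,532]]),.11);print("top",P.round(4));print(P.mean(0).round(4), np.linalg.norm(P[0]-P[2]))
d=P[:2].mean(0)-P[2:].mean(0);print("board yaw",np.degrees(np.arctan2(-d[0],d[1])))
Q=toplane(f,c([[105,187],[135,187],[93,532],[125,532]]),.11);print("plain",Q.round(4),Q.mean(0).round(4))
E1=toplane(f,c([[355,85],[380,85],[355,130],[380,130]]),.04);print("ear",E1.round(4))
E1=toplane(f,c([[323,463],[340,463]]),.04);print("ear far",E1.round(4))
print("rackcorner",toplane(f,c([[57,40],[420,47],[55,470],[308,478]]),.022).round(4))
```

```text
top [[ 0.5761 -0.1962  0.11  ]
 [ 0.5838 -0.1961  0.11  ]
 [ 0.575  -0.296   0.11  ]
 [ 0.5823 -0.2959  0.11  ]]
[ 0.5793 -0.246   0.11  ] 0.0998261628579601
board yaw -0.7584511930153219
plain [[ 0.5079 -0.1972  0.11  ]
 [ 0.5151 -0.197   0.11  ]
 [ 0.5052 -0.297   0.11  ]
 [ 0.5136 -0.2969  0.11  ]] [ 0.5105 -0.247   0.11  ]
ear [[ 0.5769 -0.1824  0.04  ]
 [ 0.584  -0.1823  0.04  ]
 [ 0.5777 -0.1965  0.04  ]
 [ 0.5849 -0.1964  0.04  ]]
ear far [[ 0.574  -0.3098  0.04  ]
 [ 0.5793 -0.3097  0.04  ]]
rackcorner [[ 0.4908 -0.1726  0.022 ]
 [ 0.5981 -0.1733  0.022 ]
 [ 0.4894 -0.3227  0.022 ]
 [ 0.5719 -0.3246  0.022 ]]
```

Request:
{"method": "drive_tool", "body": {"series": [[-423,78,52,0,0,0,60],[-423,78,52,0,0,0,60],[-423,78,52,0,0,0,60],[-423,78,52,0,0,0,60],[-423,78,52,0,0,0,60]]}}

```text
clock: 2.05
tcp_pos: [0.5464, 0.055, 0.2528]
orientation: [-1.212, 1.203, -1.206]
contact_force: [1.5, 0.0, 0.8]
grip_width: 0.0602
```

Run:
```python
from h import *
o=r.get_obs();M=R.from_rotvec(o["orientation"])
T=np.c_[[0,-1,0],[0,0,-1],[1,0,0]]
print(shift([.566,.24,.22]),np.degrees((M.inv()*R.from_matrix(T)).as_rotvec()))
```

```text
[-184.90192735   32.54435814   20.7156452 ] [-0.07639645  0.3684258   0.07445847]
```

Request:
{"method": "drive_tool", "body": {"series": [[-185,33,21,0,0,0,60],[-185,33,21,0,0,0,60],[-185,33,21,0,0,0,60],[-185,33,21,0,0,0,60],[-185,33,21,0,0,0,60]]}}

```text
clock: 2.55
tcp_pos: [0.5652, 0.2453, 0.2184]
orientation: [-1.214, 1.201, -1.198]
contact_force: [-0.2, 0.1, 0.1]
grip_width: 0.0601
```

Run:
```python
from h import *
o=r.get_obs();print(o["tcp_pos"],o["qvel"].round(3))
f=r.grab_frame("wrist");np.save("wh.npy",f,allow_pickle=True);cv2.imwrite("pics/wh1.png",f["frame"])
```

```text
[0.56519353 0.24533088 0.21835679] [ 0.064 -0.036  0.054  0.028  0.006  0.024  0.055]
```

View pics/wh1.png

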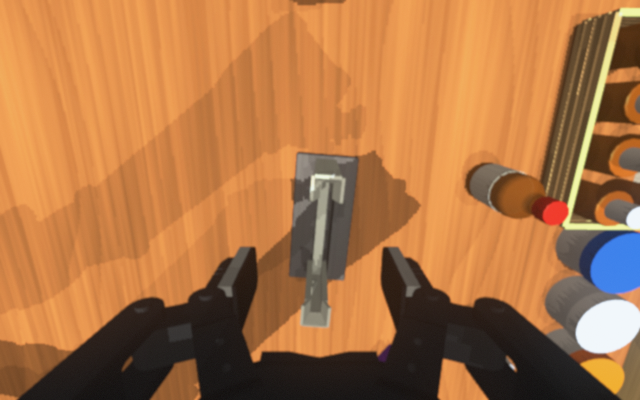

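Run:
```python
from h import *
f=np.load("wh.npy",allow_pickle=True).item()
im=f["frame"];a=im[145:215,280:370];b=im[280:340,275:365]
a=cv2.resize(a,None,fx=6,fy=6,interpolation=cv2.INTER_CUBIC);b=cv2.resize(im[262:332,275:365],None,fx=6,fy=6,interpolation=cv2.INTER_CUBIC)
k=np.hstack([a,b]);k=cv2.convertScaleAbs(k,alpha=1.3,beta=10);cv2.imwrite("pics/wh1c.png",cv2.resize(k,(800,311)))
cv2.imwrite("pics/wh1a.png",cv2.convertScaleAbs(a,alpha=1.5,beta=20));cv2.imwrite("pics/wh1b.png",cv2.convertScaleAbs(b,alpha=1.3,beta=10))
```

```text
(no output)
```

View pics/wh1a.png

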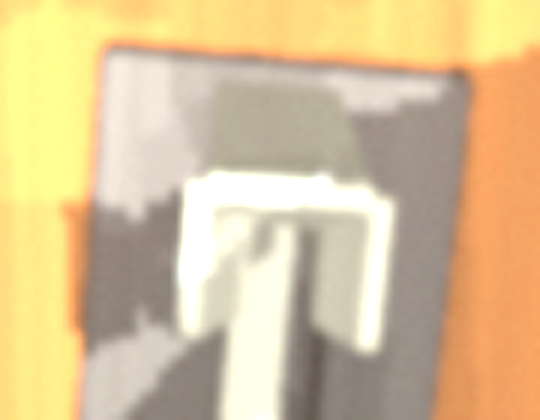

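View pics/wh1b.png

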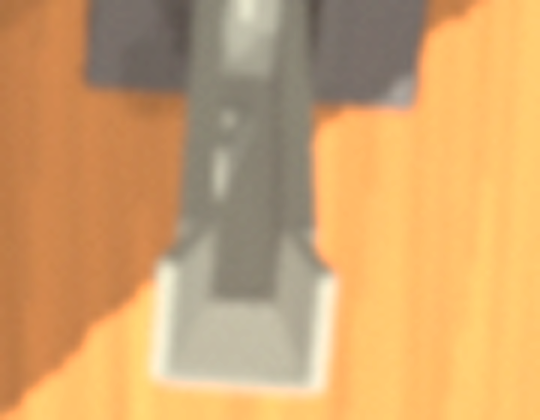

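Run:
```python
from h import *
f=np.load("wh.npy",allow_pickle=True).item()
def A(p): return np.array(p,float)/6+[280,145]-.4
def B(p): return np.array(p,float)/6+[275,262]-.4
a=toplane(f,A([[190,175],[392,192],[180,333],[380,352]]),.104)
b=toplane(f,B([[160,262],[338,275],[150,382],[325,390]]),.104)
print(a.round(4),b.round(4));ca,cb=a[:,:2].mean(0),b[:,:2].mean(0)
d=ca-cb;print(ca,cb,(ca+cb)/2,np.linalg.norm(d),"yaw",np.degrees(np.arctan2(-d[0],d[1])))
for s,z in((a,1),(b,1)): print(np.linalg.norm(s[0]-s[1]),np.linalg.norm(s[0]-s[2]),np.degrees(np.arctan2(*(s[1]-s[0])[1::-1])),np.degrees(np.arctan2((s[1]-s[0])[1],(s[1]-s[0])[0])))
F=toplane(f,np.r_[A([[105,47],[468,72]]),B([[85,82],[415,103]])],.01);print("foot",F.round(4),F.mean(0));
d=F[:2].mean(0)-F[2:].mean(0);print(np.linalg.norm(d),np.degrees(np.arctan2(-d[0],d[1])))
```

```text
[[0.5582 0.2637 0.104 ]
 [0.5862 0.2617 0.104 ]
 [0.5569 0.2409 0.104 ]
 [0.5854 0.2384 0.104 ]] [[0.5495 0.1368 0.104 ]
 [0.5777 0.1349 0.104 ]
 [0.5479 0.1144 0.104 ]
 [0.5761 0.1133 0.104 ]]
[0.57165272 0.25117108] [0.56279545 0.12483189] [0.56722409 0.18800148] 0.12664929355797905 yaw -4.010277581401931
0.028116456942771578 0.02289655726064536 -4.114788834528548 -4.114788834528548
0.028187315619056106 0.022519020889521436 -4.018747209772398 -4.018747209772398
foot [[0.5401 0.2676 0.01  ]
 [0.6076 0.2639 0.01  ]
 [0.5287 0.1139 0.01  ]
 [0.5977 0.1099 0.01  ]] [0.56854263 0.18883583 0.01      ]
0.15420728585975682 -3.9466479246546915
```

Request:
{"method": "drive_tool", "body": {"series": [[100,-30,0,0,0,0,50],[491,0,14,0,0,0,50],[491,0,14,0,0,0,50],[491,0,14,0,0,0,50],[491,0,14,0,0,0,50]]}}

```text
clock: 3.1
tcp_pos: [0.5743, -0.0131, 0.2272]
orientation: [-1.214, 1.204, -1.207]
contact_force: [1.3, -0.1, 0.1]
grip_width: 0.0501
```

Request:
{"method": "drive_tool", "body": {"series": [[290,0,8,0,0,0,50],[290,0,8,0,0,0,50],[290,0,8,0,0,0,50],[290,0,8,0,0,0,50],[290,0,8,0,0,0,50]]}}

```text
clock: 3.6
tcp_pos: [0.5804, -0.2629, 0.2282]
orientation: [-1.213, 1.207, -1.212]
contact_force: [1.4, 0.2, -0.0]
grip_width: 0.0505
```

```bash
cat >> h.py <<'E'
def delta(target,yaw):
    o=r.get_obs();M=R.from_rotvec(o["orientation"])
    T=R.from_euler('z',yaw,degrees=True)*R.from_matrix(np.c_[[0,-1,0],[0,0,-1],[1,0,0]])
    print("t",o["clock"],"tcp",o["tcp_pos"].round(4),"F",o["contact_force"].round(2),"M",o["moment"].round(2),"w",round(o["grip_width"]*1000,2),"qd",abs(o["qvel"]).max().round(3))
    print("shift",shift(target).round(2),"rot",np.degrees((M.inv()*T).as_rotvec()).round(2))
E
python3 -c "
from h import *
delta([.5793,-.246,.2],-.8)"
```

```text
t 3.6 tcp [ 0.5804 -0.2629  0.2282] F [ 1.44  0.16 -0.05] M [ 0.07 -0.09 -0.02] w 50.5 qd 0.771
shift [-17.08  28.09  -1.07] rot [0.02 0.85 0.26]
```

Request:
{"method": "drive_tool", "body": {"series": [[-17,28,-1,0,0.9,0,50],[-17,28,-1,0,0.9,0,50],[-17,28,-1,0,0.9,0,50]]}}

```text
clock: 3.9
tcp_pos: [0.5783, -0.247, 0.2002]
orientation: [-1.206, 1.22, -1.223]
contact_force: [0.7, 0.5, 1.4]
grip_width: 0.05
```

```bash
python3 -c "
from h import *
delta([.5793,-.246,.076],-.8)"
```

```text
t 3.9 tcp [ 0.5783 -0.247   0.2002] F [0.71 0.45 1.37] M [ 0.02 -0.   -0.03] w 50.0 qd 0.029
shift [ -1.6  124.16   1.19] rot [ 0.1  -0.08  0.25]
```

Request:
{"method": "drive_tool", "body": {"series": [[-1,45,1,0.1,0,0.2,50],[-1,90,1,0.1,0,0.2,50],[-1,124,1,0.1,0,0.2,50],[-1,124,1,0.1,0,0.2,50],[-1,124,1,0.1,0,0.2,50]]}}

```text
clock: 4.4
tcp_pos: [0.5801, -0.2465, 0.0777]
orientation: [-1.202, 1.218, -1.221]
contact_force: [0.3, 0.5, 0.6]
grip_width: 0.0504
```

```bash
python3 -c "
from h import *
delta([.5793,-.246,.076],-.8)
cv2.imwrite('pics/g1.png',r.grab_frame('wrist')['frame'])"
```

```text
t 4.4 tcp [ 0.5801 -0.2465  0.0777] F [0.32 0.48 0.63] M [-0.01 -0.02 -0.01] w 50.36 qd 0.032
shift [-0.49  1.73 -0.8 ] rot [-0.07 -0.02  0.07]
```

View pics/g1.png

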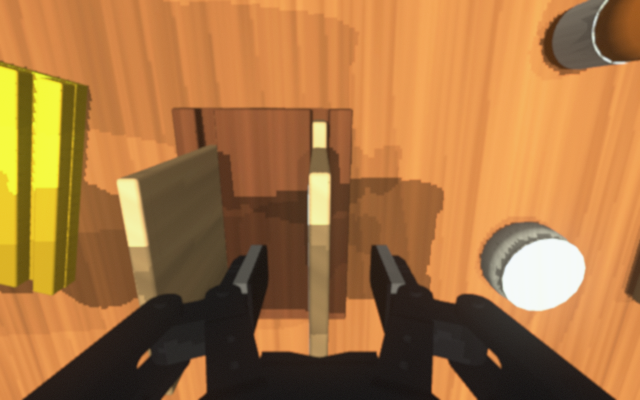

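The eared board (ear at (320,130), top edge u≈319) stands between the fingers and is well centred. I'll close now.

Request:
{"method": "drive_tool", "body": {"series": [[0,1,0,0,0,0,20],[0,1,0,0,0,0,2],[0,1,0,0,0,0,2],[0,1,0,0,0,0,2],[0,1,0,0,0,0,2]], "squeeze": 80}}

```text
clock: 4.95
tcp_pos: [0.5817, -0.2472, 0.0796]
orientation: [-1.201, 1.215, -1.225]
contact_force: [-1.1, -0.2, 7.2]
grip_width: 0.0067
```

Request:
{"method": "drive_tool", "body": {"series": [[0,0,0,0,0,0,2],[0,0,0,0,0,0,2],[0,0,0,0,0,0,2]]}}

```text
clock: 5.25
tcp_pos: [0.5816, -0.2472, 0.0796]
orientation: [-1.201, 1.215, -1.225]
contact_force: [-1.1, -0.7, 0.4]
grip_width: 0.0067
```

```bash
python3 -c "
from h import *
delta([.5793,-.246,.18],-.8)"
```

```text
t 5.25 tcp [ 0.5816 -0.2472  0.0796] F [-1.07 -0.65  0.38] M [ 0.08  0.18 -0.01] w 6.73 qd 0.003
shift [  -0.89 -100.44   -1.78] rot [-0.28 -0.05  0.18]
```

Request:
{"method": "drive_tool", "body": {"series": [[0,-30,0,0,0,0,2],[0,-70,0,0,0,0,2],[0,-110,0,0,0,0,2],[0,-150,0,0,0,0,2],[0,-150,0,0,0,0,2]]}}

```text
clock: 5.75
tcp_pos: [0.5842, -0.2474, 0.236]
orientation: [-1.196, 1.206, -1.232]
contact_force: [0.3, -0.4, -1.8]
grip_width: 0.0069
```

```bash
python3 -c "
from h import *
delta([.5793,0.1,.24],-.8)
f=r.grab_frame('wrist');cv2.imwrite('pics/g2.png',f['frame']);np.save('g2.npy',f,allow_pickle=True)
f=r.grab_frame('scene');cv2.imwrite('pics/g2s.png',f['frame'])
"
```

```text
t 5.75 tcp [ 0.5842 -0.2474  0.236 ] F [ 0.29 -0.36 -1.82] M [ 0.04 -0.1   0.05] w 6.93 qd 0.079
shift [-347.22   -6.46  -10.01] rot [-0.86 -0.05  0.38]
```

View pics/g2.png

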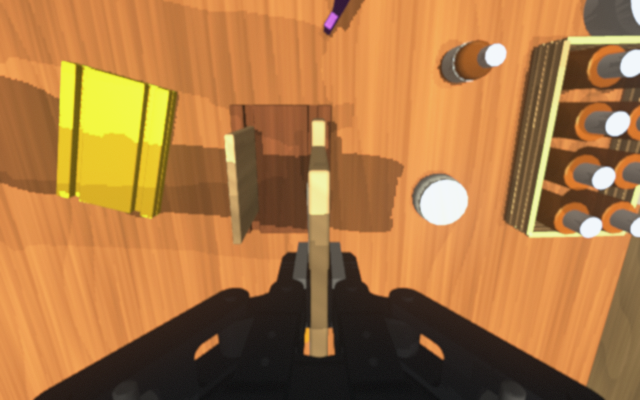

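View pics/g2s.png

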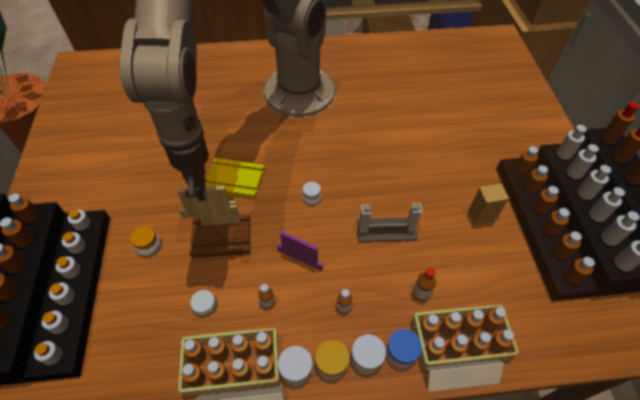

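```bash
python3 -c "
from h import *
f=np.load('g2.npy',allow_pickle=True).item();im=f['frame']
cv2.imwrite('pics/g2c.png',cv2.resize(im[110:220,290:350],None,fx=6,fy=5,interpolation=cv2.INTER_CUBIC))
o=r.get_obs();print(o['tcp_pos'])
delta([.5682,0.1872,.24],-4)
"
```

```text
[ 0.58107338 -0.24685973  0.23027055]
t 5.85 tcp [ 0.5811 -0.2469  0.2303] F [-0.05  0.62 -1.74] M [ 0.03 -0.01 -0.02] w 6.66 qd 0.043
shift [-433.78  -11.55  -19.25] rot [-0.37  3.15  0.21]
```

View pics/g2c.png

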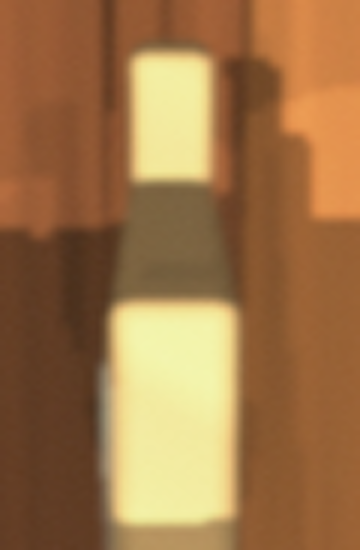

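```bash
python3 -c "
from h import *
f=np.load('g2.npy',allow_pickle=True).item()
K,Rm,t=cam(f);c=-Rm.T@t
# tcp from camera
o=r.get_obs()
Ct=np.array([-.07335,-.14343,0]);At=np.array([[-.001,.957,.29],[0,-.29,.957],[1,.001,0]])
M=Rm.T@np.linalg.inv(At);tcp=c-M@Ct;print(tcp)
for uv,dy in(((318.4,169.6),-.0304),((318,119.6),.0396),((318,146.),.0396)):
    d=At@np.linalg.inv(K)@[uv[0],uv[1],1]; print((Ct+d*((dy-Ct[1])/d[1])).round(4))
"
```

```text
[ 0.58377365 -0.24707805  0.23591724]
[-0.0506 -0.0304 -0.0001]
[-0.065   0.0396 -0.0004]
[-0.0503  0.0396 -0.0004]
```

Request:
{"method": "drive_tool", "body": {"series": [[-434,-12,-19,-0.4,3,0.2,2],[-434,-12,-19,-0.4,3,0.2,2],[-434,-12,-19,-0.4,3,0.2,2],[-434,-12,-19,-0.4,3,0.2,2],[-434,-12,-19,-0.4,3,0.2,2]]}}

```text
clock: 6.35
tcp_pos: [0.5722, 0.0047, 0.2339]
orientation: [-1.18, 1.261, -1.257]
contact_force: [1.2, 0.8, -1.5]
grip_width: 0.0066
```

```bash
python3 -c "
from h import *
delta([.5682,0.1872,.22],-4)
"
```

```text
t 6.35 tcp [0.5722 0.0047 0.2339] F [ 1.16  0.8  -1.49] M [ 0.03 -0.12  0.02] w 6.64 qd 0.912
shift [-181.84   13.82  -16.22] rot [0.22 0.14 0.04]
```

Request:
{"method": "drive_tool", "body": {"series": [[-182,14,-16,0.2,0,0,2],[-182,14,-16,0.2,0,0,2],[-182,14,-16,0.2,0,0,2],[-182,14,-16,0.2,0,0,2],[-182,14,-16,0.2,0,0,2]]}}

```text
clock: 6.85
tcp_pos: [0.5653, 0.1943, 0.2177]
orientation: [-1.183, 1.256, -1.248]
contact_force: [0.5, -0.1, -0.3]
grip_width: 0.0065
```

```bash
python3 -c "
from h import *
delta([.5682,0.1876,.19],-4)
"
```

```text
t 6.85 tcp [0.5653 0.1943 0.2177] F [ 0.45 -0.14 -0.28] M [ 0.04 -0.03 -0.01] w 6.47 qd 0.067
shift [ 6.58 27.64  3.42] rot [ 0.27  0.7  -0.13]
```

Request:
{"method": "drive_tool", "body": {"series": [[6.6,15,3.4,0.3,0.7,-0.1,2],[6.6,27,3.4,0.3,0.7,-0.1,2],[6.6,27,3.4,0.3,0.7,-0.1,2],[6.6,27,3.4,0.3,0.7,-0.1,2]]}}

```text
clock: 7.25
tcp_pos: [0.5679, 0.1867, 0.1899]
orientation: [-1.176, 1.262, -1.261]
contact_force: [-0.4, 0.0, -0.7]
grip_width: 0.0073
```

```bash
python3 -c "
from h import *
delta([.5682,0.1876,.18],-4)
f=r.grab_frame('wrist');cv2.imwrite('pics/a1.png',cv2.resize(f['frame'][90:300,240:400],None,fx=3.5,fy=2.8,interpolation=cv2.INTER_CUBIC))
"
```

```text
t 7.25 tcp [0.5679 0.1867 0.1899] F [-0.39  0.03 -0.71] M [-0.03 -0.07  0.01] w 7.29 qd 0.019
shift [-0.95  9.86  0.25] rot [ 0.07 -0.05  0.02]
```

View pics/a1.png

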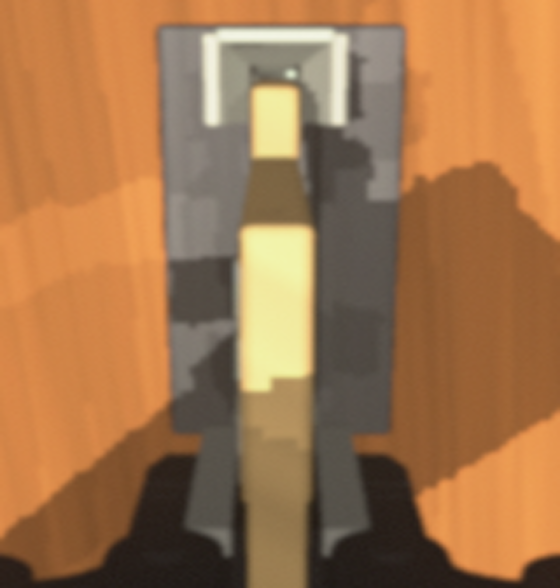

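Request:
{"method": "drive_tool", "body": {"series": [[-1,6,0.8,0,0,0,2],[-1,12,0.8,0,0,0,2],[-1,18,0.8,0,0,0,2],[-1,18,0.8,0,0,0,2]]}}

```text
clock: 7.7
tcp_pos: [0.5685, 0.1876, 0.1714]
orientation: [-1.177, 1.262, -1.261]
contact_force: [0.5, 0.3, -1.9]
grip_width: 0.0067
```

```bash
python3 -c "
from h import *
delta([.5685,0.1876,.16],-4)
f=r.grab_frame('wrist');cv2.imwrite('pics/a2.png',cv2.resize(f['frame'][90:300,240:400],None,fx=3.5,fy=2.8,interpolation=cv2.INTER_CUBIC))
"
```

```text
t 7.7 tcp [0.5685 0.1876 0.1714] F [ 0.46  0.31 -1.93] M [-0.02  0.07  0.05] w 6.71 qd 0.013
shift [-0.02 11.44 -0.02] rot [ 0.09 -0.04  0.03]
```

View pics/a2.png

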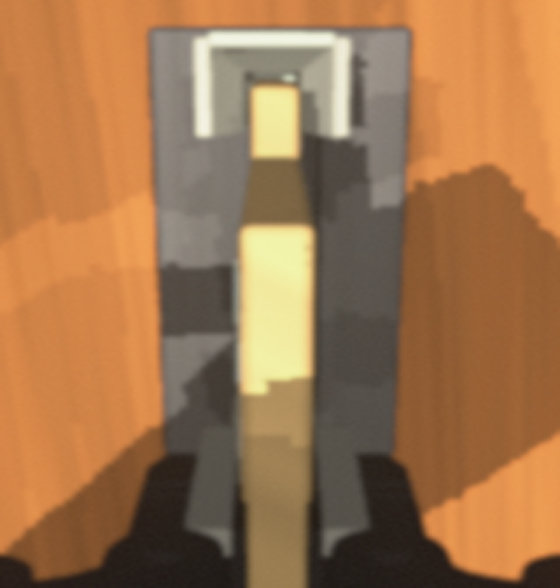

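Request:
{"method": "drive_tool", "body": {"series": [[0,4,0.4,0,0,0,2],[0,8,0.4,0,0,0,2],[0,12,0.4,0,0,0,2],[0,16,0.4,0,0,0,2],[0,16,0.4,0,0,0,2]]}}

```text
clock: 8.25
tcp_pos: [0.5688, 0.1876, 0.1552]
orientation: [-1.177, 1.262, -1.26]
contact_force: [-0.4, 1.1, -0.9]
grip_width: 0.007
```

```bash
python3 -c "
from h import *
delta([.5689,0.1876,.15],-4)
f=r.grab_frame('wrist');cv2.imwrite('pics/a3.png',cv2.resize(f['frame'][90:300,240:400],None,fx=3.5,fy=2.8,interpolation=cv2.INTER_CUBIC))
"
```

```text
t 8.25 tcp [0.5688 0.1876 0.1552] F [-0.38  1.08 -0.88] M [0.04 0.01 0.04] w 6.98 qd 0.01
shift [-0.04  5.22  0.11] rot [ 0.11 -0.04  0.04]
```

View pics/a3.png

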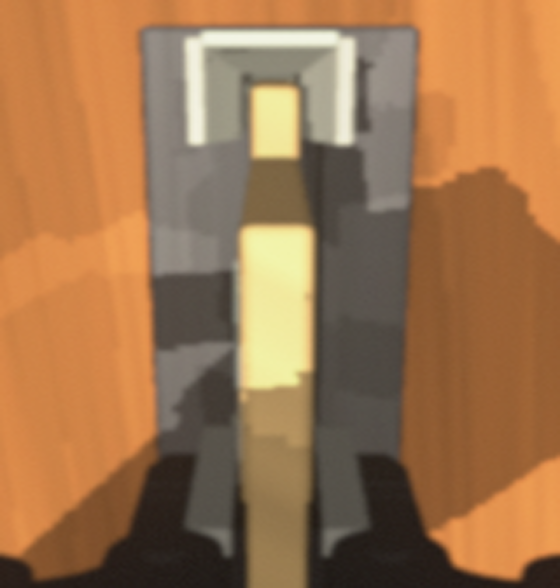

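Request:
{"method": "drive_tool", "body": {"series": [[0,3,0.3,0,0,0,2],[0,6,0.3,0,0,0,2],[0,9,0.3,0,0,0,2],[0,12,0.3,0,0,0,2]]}}

```text
clock: 8.7
tcp_pos: [0.5692, 0.1876, 0.1433]
orientation: [-1.177, 1.262, -1.26]
contact_force: [-0.3, -0.2, -1.3]
grip_width: 0.0066
```

```bash
python3 -c "
from h import *
delta([.5689,0.1876,.14],-4)
"
```

```text
t 8.7 tcp [0.5692 0.1876 0.1433] F [-0.34 -0.19 -1.29] M [ 0.01 -0.02 -0.  ] w 6.61 qd 0.052
shift [ 0.02  3.29 -0.34] rot [ 0.09 -0.04  0.03]
```

Free so far; ear bottom is now about 74 mm up.

Request:
{"method": "drive_tool", "body": {"series": [[0,3,0,0,0,0,2],[0,6,0,0,0,0,2],[0,8,0,0,0,0,2]]}}

```text
clock: 9.0
tcp_pos: [0.5691, 0.1875, 0.1349]
orientation: [-1.177, 1.262, -1.26]
contact_force: [0.1, -0.0, -1.8]
grip_width: 0.0065
```

Request:
{"method": "drive_tool", "body": {"series": [[0,2,0,0,0,0,2],[0,4,0,0,0,0,2],[0,6,0,0,0,0,2]]}}

```text
clock: 9.3
tcp_pos: [0.5694, 0.1877, 0.1292]
orientation: [-1.176, 1.262, -1.261]
contact_force: [-1.0, 0.1, 2.6]
grip_width: 0.007
```

Request:
{"method": "drive_tool", "body": {"series": [[0,2,0,0,0,0,2],[0,4,0,0,0,0,2]]}}

```text
clock: 9.5
tcp_pos: [0.5695, 0.1881, 0.1257]
orientation: [-1.176, 1.261, -1.261]
contact_force: [-1.5, -0.4, 6.6]
grip_width: 0.0066
```

Request:
{"method": "drive_tool", "body": {"series": [[0,2,0,0,0,0,2],[0,4,0,0,0,0,2]]}}

```text
clock: 9.7
tcp_pos: [0.5695, 0.1885, 0.1226]
orientation: [-1.175, 1.261, -1.26]
contact_force: [-3.6, 0.1, 7.0]
grip_width: 0.0069
```

Request:
{"method": "drive_tool", "body": {"series": [[0,2,0,0,0,0,2],[0,4,0,0,0,0,2]]}}

```text
clock: 9.9
tcp_pos: [0.5695, 0.1889, 0.1192]
orientation: [-1.175, 1.261, -1.26]
contact_force: [-2.1, 0.3, 4.6]
grip_width: 0.0069
```

```bash
python3 -c "
from h import *
delta([.5689,0.1876,.11],-4)
"
```

```text
t 9.9 tcp [0.5695 0.1889 0.1192] F [-2.13  0.31  4.58] M [-0.03  0.46 -0.02] w 6.89 qd 0.037
shift [ 1.32  9.18 -0.53] rot [-0.01 -0.02 -0.03]
```

Request:
{"method": "drive_tool", "body": {"series": [[0.4,1.5,0,0,0,0,2],[0.8,3,0,0,0,0,2]]}}

```text
clock: 10.1
tcp_pos: [0.5695, 0.1888, 0.1168]
orientation: [-1.174, 1.261, -1.26]
contact_force: [-2.3, 0.6, 5.2]
grip_width: 0.0066
```

Request:
{"method": "drive_tool", "body": {"series": [[0.4,1.5,0,0,0,0,2],[0.8,3,0,0,0,0,2]]}}

```text
clock: 10.3
tcp_pos: [0.5695, 0.1888, 0.1144]
orientation: [-1.173, 1.26, -1.259]
contact_force: [-2.7, 0.8, 5.9]
grip_width: 0.0066
```

Request:
{"method": "drive_tool", "body": {"series": [[0.4,1.5,0,0,0,0,2],[0.4,3,0,0,0,0,2]]}}

```text
clock: 10.5
tcp_pos: [0.5694, 0.1889, 0.112]
orientation: [-1.172, 1.26, -1.259]
contact_force: [-2.7, -0.6, 5.4]
grip_width: 0.0072
```

Request:
{"method": "drive_tool", "body": {"series": [[0.4,1.5,0,0,0,0,2],[0.4,3,0,0,0,0,2]]}}

```text
clock: 10.7
tcp_pos: [0.5694, 0.1889, 0.1096]
orientation: [-1.172, 1.26, -1.259]
contact_force: [-1.7, -0.0, 6.1]
grip_width: 0.007
```

```bash
python3 -c "
from h import *
delta([.5689,0.1876,.10],-4)
"
```

```text
t 10.7 tcp [0.5694 0.1889 0.1096] F [-1.68 -0.04  6.12] M [-0.1   0.55 -0.03] w 6.98 qd 0.025
shift [ 1.36  9.6  -0.47] rot [-0.11  0.02 -0.17]
```

Request:
{"method": "drive_tool", "body": {"series": [[0,1.5,0,0,0,0,2],[0,3,0,0,0,0,2]]}}

```text
clock: 10.9
tcp_pos: [0.5694, 0.1889, 0.1071]
orientation: [-1.172, 1.26, -1.259]
contact_force: [-2.9, 0.1, 7.4]
grip_width: 0.0071
```

Request:
{"method": "drive_tool", "body": {"series": [[0,1.5,0,0,0,0,2],[0,3,0,0,0,0,2]]}}

```text
clock: 11.1
tcp_pos: [0.5695, 0.189, 0.1047]
orientation: [-1.172, 1.26, -1.26]
contact_force: [-2.5, -0.5, 6.5]
grip_width: 0.0067
```

Request:
{"method": "drive_tool", "body": {"series": [[0,1.5,0,0,0,0,2],[0,2.5,0,0,0,0,2]]}}

```text
clock: 11.3
tcp_pos: [0.5695, 0.189, 0.1027]
orientation: [-1.172, 1.259, -1.26]
contact_force: [-1.7, -2.0, 6.4]
grip_width: 0.0068
```

```bash
python3 -c "
from h import *
delta([.5689,0.1876,.10],-4)
f=r.grab_frame('wrist');cv2.imwrite('pics/a4.png',cv2.resize(f['frame'][60:300,240:400],None,fx=3.5,fy=2.5,interpolation=cv2.INTER_CUBIC))
"
```

```text
t 11.3 tcp [0.5695 0.189  0.1027] F [-1.68 -2.04  6.37] M [-0.31  0.49 -0.01] w 6.84 qd 0.018
shift [ 1.39  2.71 -0.47] rot [-0.15 -0.   -0.12]
```

View pics/a4.png

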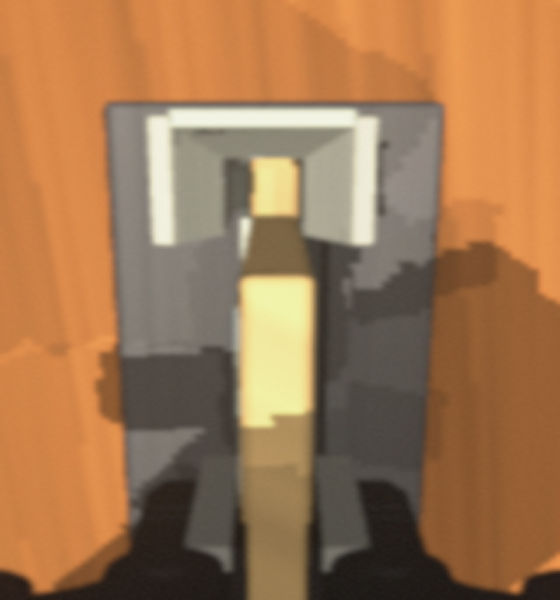

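Request:
{"method": "drive_tool", "body": {"series": [[0.5,1.5,0,0,0,0,2],[0.5,2.5,0,0,0,0,2]]}}

```text
clock: 11.55
tcp_pos: [0.5694, 0.1889, 0.1006]
orientation: [-1.171, 1.259, -1.26]
contact_force: [-1.1, -0.6, 4.6]
grip_width: 0.0066
```

Request:
{"method": "drive_tool", "body": {"series": [[0.5,1.5,0,0,0,0,2],[0.5,2.5,0,0,0,0,2]]}}

```text
clock: 11.75
tcp_pos: [0.5694, 0.1889, 0.0986]
orientation: [-1.171, 1.259, -1.26]
contact_force: [-2.0, -1.4, 5.3]
grip_width: 0.0068
```

Request:
{"method": "drive_tool", "body": {"series": [[0.5,1,0,0,0,0,2],[0.5,2,0,0,0,0,2]]}}

```text
clock: 11.95
tcp_pos: [0.5694, 0.1888, 0.0971]
orientation: [-1.17, 1.259, -1.26]
contact_force: [-1.9, -0.8, 5.8]
grip_width: 0.007
```

Request:
{"method": "drive_tool", "body": {"series": [[0.5,1,0,0,0,0,2],[0.5,2,0,0,0,0,2]]}}

```text
clock: 12.15
tcp_pos: [0.5694, 0.1888, 0.0956]
orientation: [-1.17, 1.259, -1.259]
contact_force: [-2.0, 0.1, 4.8]
grip_width: 0.0065
```

Request:
{"method": "drive_tool", "body": {"series": [[0,1,0,0,0,0,2],[0,2,0,0,0,0,2]]}}

```text
clock: 12.35
tcp_pos: [0.5694, 0.1889, 0.0942]
orientation: [-1.169, 1.259, -1.26]
contact_force: [-1.9, -1.4, 6.0]
grip_width: 0.007
```

Request:
{"method": "drive_tool", "body": {"series": [[0,1,0,0,0,0,2],[0,2,0,0,0,0,2]]}}

```text
clock: 12.55
tcp_pos: [0.5694, 0.1888, 0.0926]
orientation: [-1.17, 1.259, -1.26]
contact_force: [-1.2, -1.2, 3.0]
grip_width: 0.0064
```

Request:
{"method": "drive_tool", "body": {"series": [[0,1,0,0,0,0,2],[0,2,0,0,0,0,2]]}}

```text
clock: 12.75
tcp_pos: [0.5693, 0.1888, 0.0903]
orientation: [-1.17, 1.259, -1.26]
contact_force: [-0.2, -0.4, -1.5]
grip_width: 0.0069
```

Request:
{"method": "drive_tool", "body": {"series": [[0,1,0,0,0,0,2],[0,2,0,0,0,0,2]]}}

```text
clock: 12.95
tcp_pos: [0.5695, 0.1892, 0.0892]
orientation: [-1.17, 1.258, -1.26]
contact_force: [-3.9, -1.3, 16.8]
grip_width: 0.0068
```

Request:
{"method": "drive_tool", "body": {"series": [[0,0.7,0,0,0,0,2],[0,1.1,0,0,0,0,2]]}}

```text
clock: 13.15
tcp_pos: [0.5695, 0.1893, 0.0892]
orientation: [-1.17, 1.258, -1.261]
contact_force: [-4.5, -2.7, 15.6]
grip_width: 0.0067
```

```bash
python3 -c "
from h import *
delta([.5689,0.1876,.10],-4)
f=r.grab_frame('wrist');cv2.imwrite('pics/a5.png',cv2.resize(f['frame'][60:300,240:400],None,fx=3.5,fy=2.5,interpolation=cv2.INTER_CUBIC))
"
```

```text
t 13.15 tcp [0.5695 0.1893 0.0892] F [-4.46 -2.73 15.62] M [-0.87  1.22 -0.03] w 6.69 qd 0.004
shift [  1.68 -10.77  -0.43] rot [-0.28  0.02 -0.15]
```

View pics/a5.png

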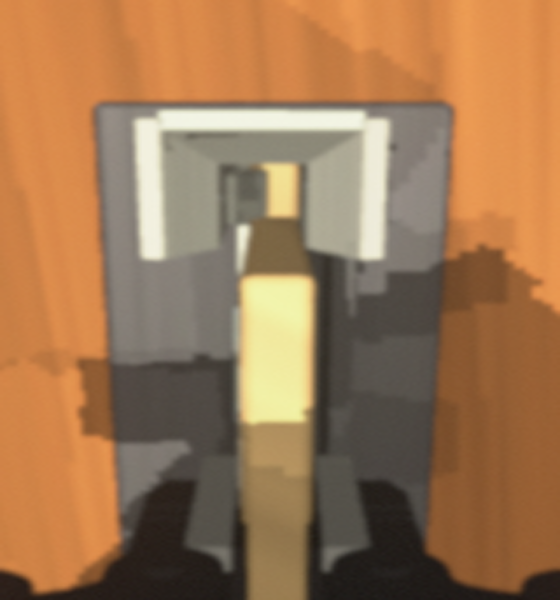

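Request:
{"method": "drive_tool", "body": {"series": [[0.5,0.8,0,0,0,-0.2,2],[0.5,1.0,0,0,0,-0.4,2]]}}

```text
clock: 13.4
tcp_pos: [0.5694, 0.1892, 0.0892]
orientation: [-1.175, 1.254, -1.266]
contact_force: [-3.5, -2.6, 12.3]
grip_width: 0.0068
```

```bash
python3 -c "
from h import *
delta([.5689,0.1876,.10],-4)
"
```

```text
t 13.4 tcp [0.5694 0.1892 0.0892] F [-3.52 -2.61 12.26] M [-0.26  1.13 -0.08] w 6.76 qd 0.032
shift [  1.65 -10.75  -0.38] rot [-0.3   0.03  0.25]
```

Request:
{"method": "drive_tool", "body": {"series": [[0.3,0.8,0,0,0,0,2],[0.3,1.4,0,0,0,0,2],[0.3,1.4,0,0,0,0,2]]}}

```text
clock: 13.7
tcp_pos: [0.5695, 0.1892, 0.0893]
orientation: [-1.175, 1.254, -1.266]
contact_force: [-4.8, -1.3, 13.8]
grip_width: 0.0066
```

```bash
python3 -c "
from h import *
delta([.5689,0.1876,.10],-4)
for n in ('scene','top'):
  f=r.grab_frame(n);cv2.imwrite('pics/b_%s.png'%n,f['frame'])
f=cv2.imread('pics/b_scene.png');cv2.imwrite('pics/b1.png',cv2.resize(f[170:260,330:450],None,fx=6,fy=6,interpolation=cv2.INTER_CUBIC))
"
```

```text
t 13.7 tcp [0.5695 0.1892 0.0893] F [-4.77 -1.3  13.76] M [-0.28  1.21 -0.05] w 6.62 qd 0.002
shift [  1.65 -10.73  -0.43] rot [-0.32  0.02  0.26]
```

View pics/b1.png

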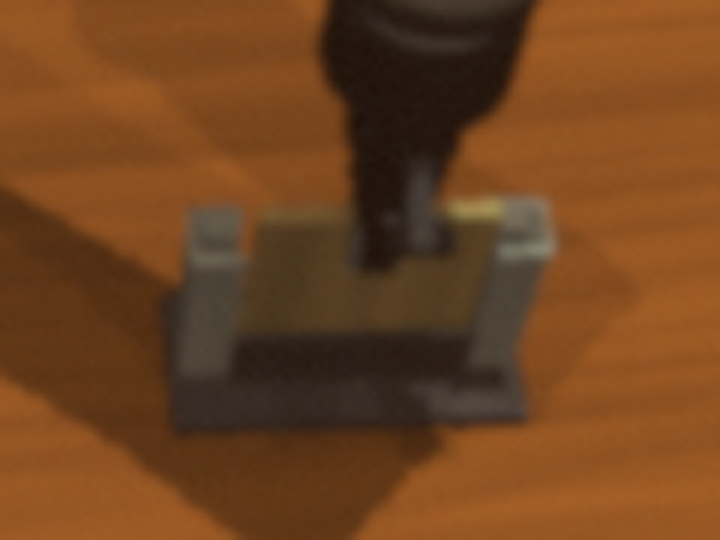

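Request:
{"method": "drive_tool", "body": {"series": [[0,0,0,0,0,0,2],[0,0,0,0,0,0,15],[0,0,0,0,0,0,40],[0,0,0,0,0,0,40],[0,0,0,0,0,0,40]]}}

```text
clock: 14.3
tcp_pos: [0.5695, 0.1891, 0.089]
orientation: [-1.175, 1.254, -1.266]
contact_force: [-0.2, -0.3, -0.4]
grip_width: 0.0396
```

Request:
{"method": "drive_tool", "body": {"series": [[0,-20,0,0,0,0,40],[0,-50,0,0,0,0,40],[0,-90,0,0,0,0,40],[0,-130,0,0,0,0,40],[0,-130,0,0,0,0,40]]}}

```text
clock: 14.8
tcp_pos: [0.5718, 0.1917, 0.225]
orientation: [-1.165, 1.249, -1.268]
contact_force: [-0.7, 0.1, -0.3]
grip_width: 0.0407
```

Request:
{"method": "drive_tool", "body": {"series": [[-50,0,0,0,0,0,40],[-50,0,0,0,0,0,40],[-50,0,0,0,0,0,40]]}}

```text
clock: 15.1
tcp_pos: [0.5746, 0.2435, 0.2246]
orientation: [-1.167, 1.247, -1.264]
contact_force: [0.2, 0.8, 0.8]
grip_width: 0.0401
```

```bash
python3 -c "
from h import *
delta([.5689,0.1876,.10],-4)
f=r.grab_frame('wrist');cv2.imwrite('pics/c_w.png',f['frame']);np.save('cw.npy',f,allow_pickle=True)
cv2.imwrite('pics/c1.png',cv2.resize(f['frame'][110:350,260:380],None,fx=4,fy=2.5,interpolation=cv2.INTER_CUBIC))
f=r.grab_frame('scene');cv2.imwrite('pics/c2.png',cv2.resize(f['frame'][130:280,170:450],None,fx=2.8,fy=2.8,interpolation=cv2.INTER_CUBIC))
"
```

```text
t 15.1 tcp [0.5746 0.2435 0.2246] F [0.21 0.81 0.85] M [-0.    0.02 -0.  ] w 40.07 qd 0.036
shift [ 56.27 124.52  -3.71] rot [-0.81  0.2  -0.04]
```

View pics/c1.png

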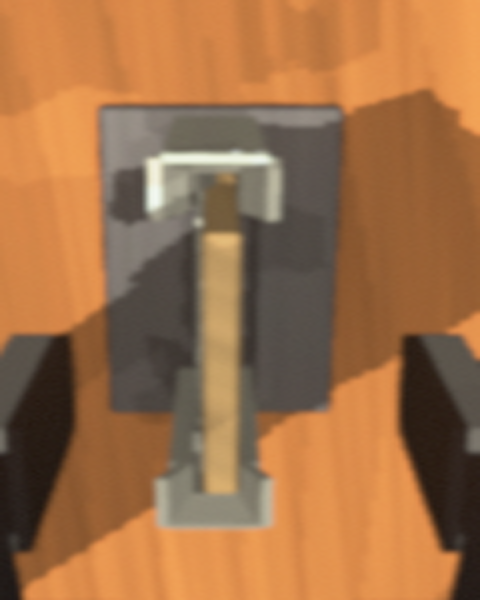

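View pics/c2.png

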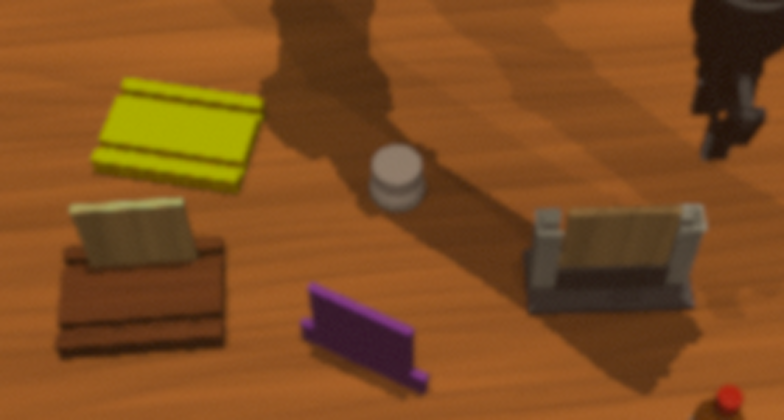

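Request:
{"method": "drive_tool", "body": {"series": [[65,0,-4,0,0,0,40],[65,0,-4,0,0,0,40],[65,0,-4,0,0,0,40]]}}

```text
clock: 15.5
tcp_pos: [0.5669, 0.1706, 0.2234]
orientation: [-1.166, 1.254, -1.276]
contact_force: [0.6, -0.2, -0.2]
grip_width: 0.0401
```

```bash
python3 -c "
from h import *
delta([.565,0.05,.22],-4)
f=r.grab_frame('wrist');cv2.imwrite('pics/d1.png',f['frame'])
p=proj(f,[[.5717,.2512,.104],[.5628,.1248,.104]]);print(p)
u,v=p[0].astype(int);cv2.imwrite('pics/d1c.png',cv2.convertScaleAbs(cv2.resize(f['frame'][max(v-35,0):v+35,u-35:u+35],None,fx=8,fy=8,interpolation=cv2.INTER_CUBIC),alpha=1.6,beta=25))
"
```

```text
t 15.5 tcp [0.5669 0.1706 0.2234] F [ 0.56 -0.22 -0.25] M [-0.    0.04 -0.03] w 40.09 qd 0.049
shift [120.33   4.04   7.34] rot [-0.74 -0.4   0.28]
[[315.72425856  93.8054228 ]
 [316.92892736 241.53416975]]
```

Request:
{"method": "drive_tool", "body": {"series": [[130,0,0,0,0,0,40],[130,0,0,0,0,0,40],[130,0,0,0,0,0,40],[130,0,0,0,0,0,40],[130,0,0,0,0,0,40]]}}

```text
clock: 16.05
tcp_pos: [0.5574, 0.044, 0.2242]
orientation: [-1.165, 1.253, -1.273]
contact_force: [-0.3, 0.6, -0.3]
grip_width: 0.0402
```

```bash
python3 -c "
from h import *
delta([.565,0.05,.22],-4)
f=r.grab_frame('wrist');cv2.imwrite('pics/d2.png',f['frame'])
p=proj(f,[[.5717,.2512,.104],[.5628,.1248,.104]]);print(p)
u,v=p[1].astype(int);cv2.imwrite('pics/d2c.png',cv2.convertScaleAbs(cv2.resize(f['frame'][max(v-35,0):v+35,u-35:u+35],None,fx=8,fy=8,interpolation=cv2.INTER_CUBIC),alpha=1.6,beta=25))
"
```

```text
t 16.05 tcp [0.5574 0.044  0.2242] F [-0.34  0.57 -0.26] M [ 0.05 -0.05 -0.03] w 40.21 qd 0.031
shift [-6.52  4.3   7.11] rot [-0.78 -0.31  0.12]
[[ 315.35799646 -104.37076031]
 [ 316.52135449   94.05735653]]
```

View pics/d1c.png

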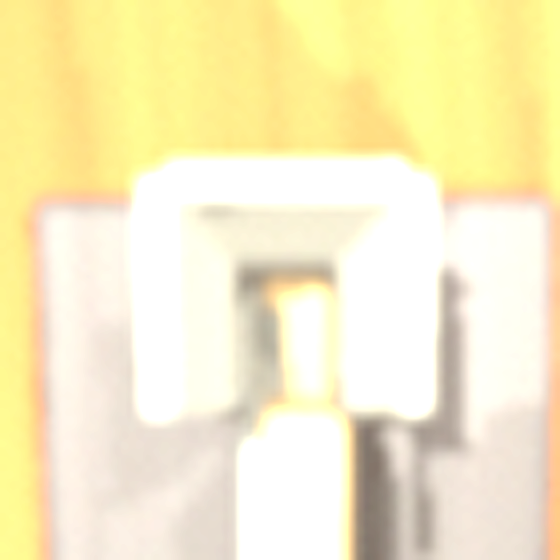

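View pics/d2c.png

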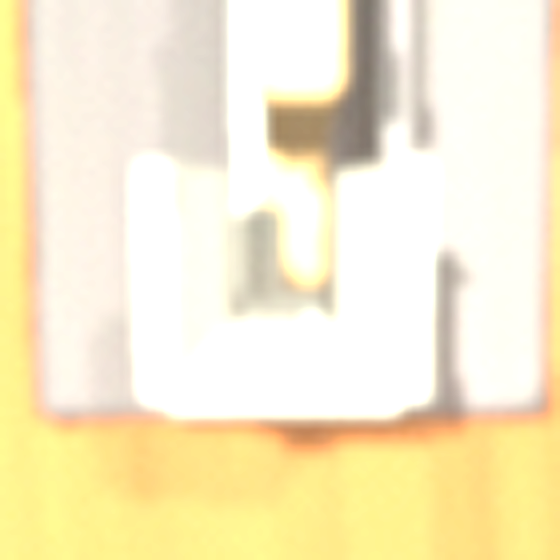

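Both views down the slots look the same. Grey clip covers the front side of each ear, with about 5 mm of ear left showing at the rear wall, so both clips have snapped over. I'm handing in.

```bash
python3 -c "
from h import *
print(r.hand_in())"
```

```text
the job is handed in; nothing more can be done
None
```

The eared board is home in the sign holder with both clips snapped over the ears, and I handed the job in at about 16 s of the 64 s allowed.

- **Insertion:** I gripped the board near its top edge at 80 N and lowered it with an ear in each slot. Passing the clips added roughly 6–9 N at the wrist. That fell away at tool height 90 mm, and a firm stop followed at 89 mm, which puts the bar about 20 mm above the table.
- **Pressing:** The highest wrist force I read was about 17 N. I only read it at the end of each short move, so brief peaks in between are not covered.
- **Seating:** The first stop carried a sideways moment, as if the -y end rested first. I levelled the board by 0.4°, the moment dropped, and a second press did not move it.
- **Last checks:**
    - After release, the wrist views down both slots showed each clip over the front of its ear, with about 5 mm of ear left clear.
    - The scene view showed the board upright in the holder and the plain board still in the rack. The jar, the purple board and the yellow rack look undisturbed; I did not compare the other goods in detail.
    - The arm was clear of everything at hand-in.
- **Disagreements:** The board sat about 1 mm off-centre along y while sliding down, within the 2.5 mm the slots allow. No other check failed or disagreed.

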